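# Put the solder reels away in the caddy

## Robot

A 6-joint arm with a two-finger parallel gripper is mounted at the origin on the work surface. World frame = base frame: x ahead of the robot, y to its left, z up, the work surface at z = 0. Lengths are in m, angles in rad, forces in N, time in s.
With the tool pointing down it reaches from about 0.35 to 0.85 m from the base axis. Payload 8.1 kg.
Tool frame: the origin (TCP) lies at the very end of the fingers, on their centre line; the grasp point (between the pads) lies 19 mm behind it; z points along the fingers, y is the line along which they close (so a half turn about z gives the same grasp; the last joint's range is limited). The gripper opens to 93 mm and grips with 3 to 60 N. Pads are 15 mm wide; open, the fingers measure 128 mm over their backs; the gripper's body (75 mm by 188 mm) begins 65 mm behind the grasp point.
Start: joints at [1.107, 0.13, 1.488, -0, 1.523, -0.085], TCP at [0.222, 0.557, 0.219] pointing down, gripper open.
Joint ranges: [-2.96, 2.96], [-0.89, 2.26], [0.02, 2.5], [-1.34, 4.48], [0, 2.73], [-2.66, 2.66]. Speed limits (rad/s): [2.39, 2.39, 2.79, 3.14, 3.14, 3.14].

## Interface

Orientations are given as a rotation vector (axis times angle).
In Python, from plant import monitor, eyes, ticket gives the robot as it stands.
- The arm moves only by the tool arm_command, never from a script. Its argument "deltas" is a list that holds one entry, the list of rows, each a list of 6 numbers: the shift along the world's x, y, z in cm, then the turn, a rotation vector about the world's x, y, z in degrees. In form: [[[tx, ty, tz, rx, ry, rz], ...]]. A call has 1 to 12 rows; each row shifts and turns the commanded pose from where the row before left it; what a row does not reach is not made up. A row lasts 1/12 s, in which the tool goes at most 41.7 mm and 7.16 degrees, less where a joint would pass 70% of its speed; a pose out of reach is approached as far as the arm can. A call is refused whole if a number of a shift passes 4.17 or a number of a turn 7.16, either way. A call with a gripper value outside its range is refused whole. "gripper" is the opening, from -1 (shut) to 1 (fully open), set as the call begins (left out, the last holds). The fingers move at their own pace and stop on an object; "squeeze" is the grip in N (left out, the last holds). Time passes only in rows, so rows that do not move let the fingers close. It gives the time, the measured TCP pose, the force, the opening and the grip force at its end, in the units of the state.
- monitor.read_state(): the state, without advancing time (a new reading comes with each control period).
- eyes.read_camera(name): name is "scene" or "top"; returns the picture (400x640x3 uint8, blue, green, red); there is no depth.
- eyes.camera_model(name): a dict with "fx", "fy", "cx", "cy" (pixels), "rvec" (rotation vector, rad) and "tvec" (3), from world to camera coordinates, as OpenCV has them. Camera axes: x right, y down, z forward; pixel columns grow to the right and rows downward; lengths in m; the calibration is good to about 2 mm. A picture is of the moment at which its call begins. camera_model takes no time and is no camera call.
- ticket.close_job(): hands the job in; it is judged then, once.
The state is a dict: "t": time; "q": joint angles; "dq": joint speeds; "joint_torque": joint torques, N m; "tool_pos": TCP position; "orientation": TCP orientation; "force": force on the tool from outside, world axes, zero at the start; "wrist_torque": the same for the moment, N m; "opening": finger opening in m; "gripper_force": force on a finger pad.
Only numpy, scipy, OpenCV 4.12 (cv2) and the standard library are available. Lean on these libraries where they do the work, as an engineer would, in place of code of your own. Each camera call takes 0.05 s, during which the arm holds its last target. There are 200 camera calls.

## Task

Gather the four solder reels from the repair bench into the caddy, standing each one upright, flat on the floor of the pocket made for its size (largest reel in the largest pocket, and so on down). Set them down without dropping them or tipping them over, and leave the two closed flux jars, which look much like reels but have no hub hole, standing where they are.

Things in the scene. Friction and masses are not known exactly. Their poses are not given: they have to be found in the camera images.
- reel_xl: the largest solder reel: a full white plastic spool wound with silvery wire, standing upright on the bench, a plain cylinder to grip, 66 mm in diameter and 50 mm tall, with a dark round hub hole in the middle of its top; origin at the centre of its underside, z up along its axis
- pocket_xl: the largest caddy pocket, for the 66 mm reel: black open square box fixed on a flat aluminium caddy, 82 mm square inside, walls 3 mm thick; origin at the centre of its underside, 4 mm above the bench; inner floor 7 mm, rim 16 mm above the bench; x, y along its sides. The four pockets form a 2 by 2 block, 96 mm between centres, arranged anyhow, all turned alike
- reel_l: the second largest solder reel: a full white plastic spool wound with silvery wire, standing upright on the bench, a plain cylinder to grip, 52 mm in diameter and 42 mm tall, with a dark round hub hole in the middle of its top; origin at the centre of its underside, z up along its axis
- pocket_l: the second largest caddy pocket, for the 52 mm reel: black open square box fixed on a flat aluminium caddy, 68 mm square inside, walls 3 mm thick; origin at the centre of its underside, 4 mm above the bench; inner floor 7 mm, rim 16 mm above the bench; x, y along its sides. The four pockets form a 2 by 2 block, 96 mm between centres, arranged anyhow, all turned alike
- reel_m: the second smallest solder reel: a full white plastic spool wound with silvery wire, standing upright on the bench, a plain cylinder to grip, 40 mm in diameter and 36 mm tall, with a dark round hub hole in the middle of its top; origin at the centre of its underside, z up along its axis
- pocket_m: the second smallest caddy pocket, for the 40 mm reel: black open square box fixed on a flat aluminium caddy, 56 mm square inside, walls 3 mm thick; origin at the centre of its underside, 4 mm above the bench; inner floor 7 mm, rim 16 mm above the bench; x, y along its sides. The four pockets form a 2 by 2 block, 96 mm between centres, arranged anyhow, all turned alike
- reel_s: the smallest solder reel: a full white plastic spool wound with silvery wire, standing upright on the bench, a plain cylinder to grip, 28 mm in diameter and 30 mm tall, with a dark round hub hole in the middle of its top; origin at the centre of its underside, z up along its axis
- pocket_s: the smallest caddy pocket, for the 28 mm reel: black open square box fixed on a flat aluminium caddy, 44 mm square inside, walls 3 mm thick; origin at the centre of its underside, 4 mm above the bench; inner floor 7 mm, rim 16 mm above the bench; x, y along its sides. The four pockets form a 2 by 2 block, 96 mm between centres, arranged anyhow, all turned alike
- jar_big: a closed flux jar, not a reel: white plastic, 59 mm in diameter and 44 mm tall, with a smooth closed screw lid and no hole in its top; loose on the bench; origin at the centre of its underside, z up
- jar_small: a closed flux jar, not a reel: white plastic, 46 mm in diameter and 36 mm tall, with a smooth closed screw lid and no hole in its top; loose on the bench; origin at the centre of its underside, z up
Mind the look-alikes: they are no part of the job. Leave any blue or green look-alike of the reel_l alone.

How it is judged:
At the end, for the whole second after the job is handed in: Each of the four reels stands upright (within 0.1 rad) on the floor of its own pocket (underside within 3 mm of the floor, centre within 12 mm of the pocket's centre), released and at rest; both flux jars stand upright within 20 mm of where they stood (horizontal distance between reel_xl and pocket_xl below 0.012 m and z of reel_xl in the frame of pocket_xl below 0.006 m and angle between each of reel_xl, reel_l, reel_m, reel_s, jar_big, jar_small's own z axis and vertical below 0.1 rad and linear speed of each of reel_xl, reel_l, reel_m, reel_s, jar_big, jar_small below 0.02 m/s and angular speed of each of reel_xl, reel_l, reel_m, reel_s below 0.2 rad/s and horizontal distance between reel_l and pocket_l below 0.012 m and z of reel_l in the frame of pocket_l below 0.006 m and horizontal distance between reel_m and pocket_m below 0.012 m and z of reel_m in the frame of pocket_m below 0.006 m and horizontal distance between reel_s and pocket_s below 0.012 m and z of reel_s in the frame of pocket_s below 0.006 m and distance of each of jar_big, jar_small from where it was at the start of the episode below 0.02 m); the robot touches nothing.
It fails at once if a reel is tipped over (40 degrees) (angle between any of reel_xl, reel_l, reel_m, reel_s's own z axis and vertical above 0.7 rad).
It fails at once if a reel is dropped or thrown: faster than 0.7 m/s while out of the fingers (a fall of about 25 mm) ((linear speed of reel_xl above 0.7 m/s and contact force between reel_xl and the fingers below 0.05 N) or (linear speed of reel_l above 0.7 m/s and contact force between reel_l and the fingers below 0.05 N) or (linear speed of reel_m above 0.7 m/s and contact force between reel_m and the fingers below 0.05 N) or (linear speed of reel_s above 0.7 m/s and contact force between reel_s and the fingers below 0.05 N)).
It fails at once if a flux jar is moved more than 20 mm from its place (distance of any of jar_big, jar_small from where it was at the start of the episode above 0.02 m).
It also fails if it takes over 112 s, if anything falls off the work surface, if the arm or the gripper's body presses on something with over 40 N, if the wrist force passes 120 N, or if a joint passes its speed limit or range.

## Working session

There is one attempt and no reset: what is moved stays moved. The work goes in short steps, Python scripts to look and compute and a tool call to move; the robot and the scene stay as the last step left them, time stands still between calls to the robot, and variables do not carry over. Pictures are saved under pics/ and viewed, at most 14 in all, crops included, and the job is handed in when it is done.

Besides the shell and the picture viewer there is one more tool, called after ">>>" as name(argument=value, ...) on one line, values as JSON. arm_command: Moves the arm, as the interface text tells. Its arguments: {"type":"object","properties":{"deltas":{"type":"array"},"gripper":{"type":"number"},"squeeze":{"type":"number"}},"required":["deltas"]}

```bash
mkdir -p pics; ls
python3 - <<'E'
from plant import monitor, eyes, ticket
import cv2
for n in("scene","top"):
    im=eyes.read_camera(n); cv2.imwrite(f"pics/{n}0.png",im)
    print(n,eyes.camera_model(n))
s=monitor.read_state(); print(s)
E
```

```text
pics
scene {'fx': 402.56738253999515, 'fy': 402.56738253999515, 'cx': 319.6842529939716, 'cy': 193.06171435797359, 'rvec': array([ 0.6439594 ,  2.57072074, -1.22578773]), 'tvec': array([ 0.47915609, -0.15305159,  1.10263759])}
top {'fx': 445.96421592390413, 'fy': 445.96421592390413, 'cx': 324.0804735369267, 'cy': 204.26287302397728, 'rvec': array([ 2.13717681, -2.19536089,  0.11676116]), 'tvec': array([0.05157034, 0.56875155, 0.89006169])}
{'t': 0.1, 'q': array([ 1.10658136e+00,  1.31096079e-01,  1.48915102e+00,  1.24613349e-06,
        1.52299149e+00, -8.54324744e-02]), 'dq': array([-0.00041601,  0.00079914, -0.00054776,  0.00091161,  0.00300526,
        0.00020617]), 'joint_torque': array([ 1.18154625e-03, -5.61344397e+01, -4.93095160e+01,  7.70570152e-02,
        2.90733785e-02, -6.26498763e-05]), 'tool_pos': array([0.22164451, 0.55701896, 0.21769674]), 'orientation': array([-5.91355153e-01, -3.08497706e+00,  2.48752814e-03]), 'force': array([-0.61935558, -0.22470248,  0.0032583 ]), 'wrist_torque': array([-0.02893227,  0.03661557,  0.03480187]), 'gripper_force': 0.0, 'opening': 0.09300125783678406}
```

View pics/top0.png

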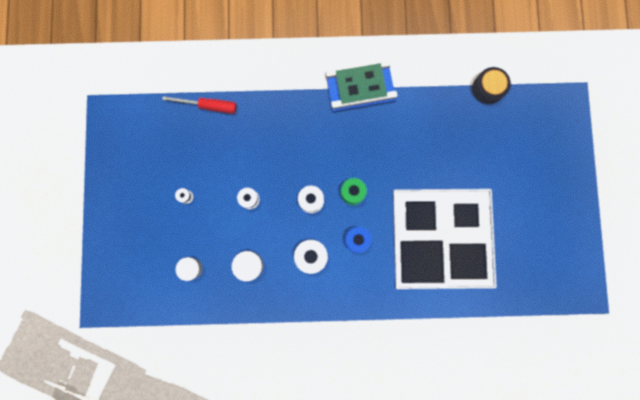

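View pics/scene0.png

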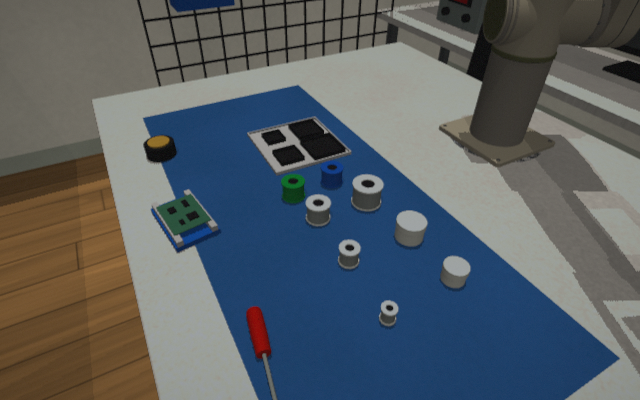

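Top view candidates: white with a hub hole are the reels, s (183,196), m (248,198), l (311,199) and xl (311,256). The closed jars are at (187,269) and (247,266). The look-alikes are green (354,191) and blue (358,240). Pockets: m (421,216), s (466,215), xl (422,262), l (468,261).

```bash
cat > h.py <<'E'
import cv2,numpy as np
from plant import monitor, eyes, ticket
M={n:eyes.camera_model(n) for n in("scene","top")}
def P(n):
    m=M[n];R=cv2.Rodrigues(m["rvec"])[0]
    K=np.array([[m["fx"],0,m["cx"]],[0,m["fy"],m["cy"]],[0,0,1]])
    return K@np.c_[R,m["tvec"]]
def proj(n,X):
    x=P(n)@np.r_[X,1];return x[:2]/x[2]
def tri(a,b):
    X=cv2.triangulatePoints(P("top"),P("scene"),np.float64(a).reshape(2,1),np.float64(b).reshape(2,1))[:,0];X=X[:3]/X[3]
    return X,np.linalg.norm(proj("top",X)-a),np.linalg.norm(proj("scene",X)-b)
def onplane(n,p,z):
    A=P(n);H=A[:,[0,1,3]].copy();H[:,2]+=A[:,2]*z
    w=np.linalg.solve(H,np.r_[p,1]);return w[:2]/w[2]
def hole(g,c,r):
    # weighted centroid of the dark spot near c
    x0,y0=int(c[0]-r),int(c[1]-r);w=g[y0:y0+2*r+1,x0:x0+2*r+1].astype(float)
    t=(w.max()+w.min())/2
    _,lab=cv2.connectedComponents((w<t).astype('uint8'),connectivity=4)
    k=lab[r,r] 
    if k==0:k=lab[np.unravel_index(w.argmin(),w.shape)]
    m=cv2.dilate((lab==k).astype('uint8'),np.ones((3,3)))*np.clip(w.max()-w,0,None)
    yy,xx=np.mgrid[:w.shape[0],:w.shape[1]]
    return np.array([x0+(m*xx).sum()/m.sum(),y0+(m*yy).sum()/m.sum()]),int((lab==k).sum())
E
python3 - <<'E'
from h import *
T=cv2.imread("pics/top0.png");S=cv2.imread("pics/scene0.png")
gt,gs=T[:,:,2],S[:,:,2]   # red channel
for n,a,b,rt,rs in[("xl",(311,257),(368,184),9,6),("l",(311,199),(318,202),7,5),("m",(248,198),(349,248),5,5),("s",(182,195),(389,308),4,4)]:
    pa,na=hole(gt,a,rt);pb,nb=hole(gs,b,rs);X=tri(pa,pb);print(n,pa.round(1),na,pb.round(1),nb,X[0].round(4),np.round(X[1:],2),"hyp")
    z={"xl":.05,"l":.042,"m":.036,"s":.03}[n];print("   plane",onplane("top",pa,z).round(4),onplane("scene",pb,z).round(4))
d=((T.max(2)<75)).astype('uint8');d[:,:395]=0;d[:180]=0
c,_=cv2.findContours(d,0,2)
for k in c:
    if cv2.contourArea(k)<200:continue
    r=cv2.minAreaRect(k);print(r,np.array([onplane("top",p,.016) for p in cv2.boxPoints(r)]).mean(0).round(4),[np.linalg.norm(onplane("top",cv2.boxPoints(r)[i],.016)-onplane("top",cv2.boxPoints(r)[i-1],.016)).round(4) for i in (1,2)])
d=((S.max(2)<60)).astype('uint8');d[:,:240]=0;d[:,360:]=0;d[:110]=0;d[168:]=0
c,_=cv2.findContours(d,0,2)
for k in c:
    if cv2.contourArea(k)<100:continue
    q=cv2.approxPolyDP(k,5,True)[:,0];print(q.tolist(),np.array([onplane("scene",p,.016) for p in q]).mean(0).round(4))
w=(T.min(2)>150).astype('uint8')
for n,box in(("small",(170,250,205,290)),("big",(225,245,270,290))):
    m=w[box[1]:box[3],box[0]:box[2]];mm=cv2.moments(m,True);print(n,onplane("top",(box[0]+mm['m10']/mm['m00'],box[1]+mm['m01']/mm['m00']),.03))
for n,p in(("green",(354,190)),("blue",(358,239))):print(n,onplane("top",p,.04))
cv2.imwrite("pics/crop.png",np.vstack([cv2.resize(T[175:295,165:365],None,fx=4,fy=4)[:480]]))
Cc=S[110:330,240:480];cv2.imwrite("pics/crop2.png",cv2.resize(Cc,None,fx=2.7,fy=2.7))
E
```

```text
xl [310.4 256.2] 136 [367.7 183.3] 73 [0.4649 0.066  0.051 ] [0.35 0.41] hyp
   plane [0.4643 0.0665] [0.4648 0.0645]
l [310.4 198. ] 76 [317.9 202.3] 52 [0.5829 0.0636 0.0427] [0.34 0.42] hyp
   plane [0.5824 0.064 ] [0.5831 0.0623]
m [246.7 197.1] 38 [349.2 247.3] 42 [0.5889 0.1943 0.0369] [0.37 0.52] hyp
   plane [0.5884 0.1949] [0.5892 0.1931]
s [181.7 194.7] 15 [389.2 307.5] 32 [0.5982 0.3296 0.0313] [0.38 0.61] hyp
   plane [0.5978 0.3304] [0.5984 0.3284]
((468.0, 261.0), (32.0, 34.0), 90.0) [ 0.4456 -0.2581] [np.float64(0.0706), np.float64(0.0657)]
((422.0, 261.5), (39.0, 40.0), 90.0) [ 0.4472 -0.163 ] [np.float64(0.0831), np.float64(0.08)]
((466.0, 215.0), (20.0, 22.0), 90.0) [ 0.541  -0.2598] [np.float64(0.0461), np.float64(0.042)]
((420.5, 215.0), (26.0, 27.0), 90.0) [ 0.5436 -0.1647] [np.float64(0.0566), np.float64(0.0546)]
[[294, 145], [273, 150], [282, 165], [303, 159]] [ 0.5473 -0.1605]
[[285, 138], [278, 130], [262, 134], [268, 144]] [ 0.5452 -0.257 ]
[[288, 124], [314, 159], [344, 151], [312, 119]] [ 0.4522 -0.2043]
small [0.44581021 0.31854189]
big [0.44853171 0.1976201 ]
green [ 0.5966609  -0.02580356]
blue [ 0.49631073 -0.03049937]
```

View pics/crop.png

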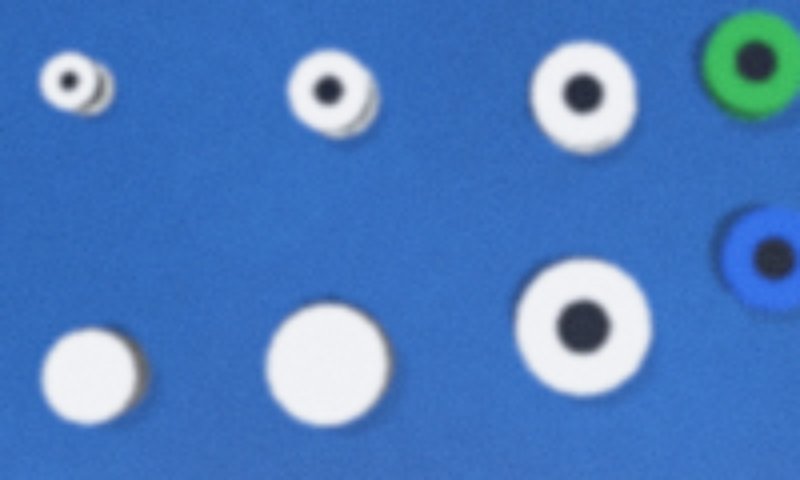

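View pics/crop2.png

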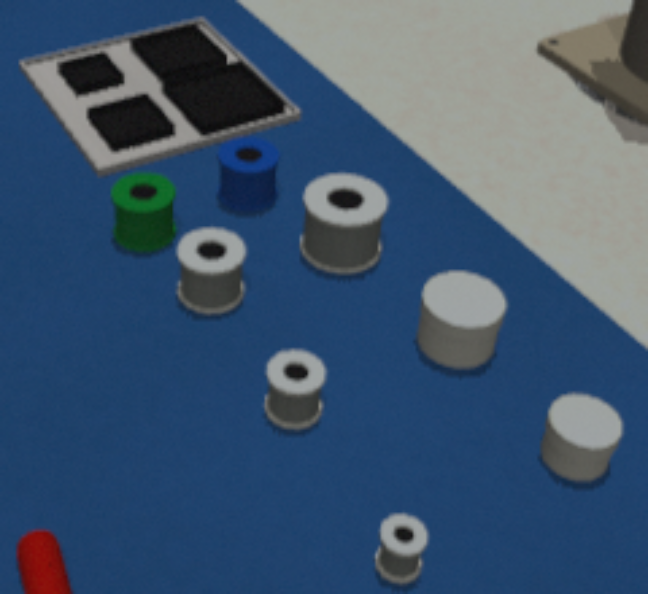

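The crops confirm it: the four white reels have dark hub holes, the two jars are closed, and the green and blue reels stay put. The measured top heights (51, 43, 37 and 31 mm) match the text. Next I'll refine the pockets in both views.

Run:
```python
from h import *
from scipy.optimize import least_squares
T=cv2.imread("pics/top0.png");S=cv2.imread("pics/scene0.png")
def comps(I,x0,x1,y0,y1,th,a):
    d=(cv2.resize(I.max(2)[y0:y1,x0:x1],None,fx=4,fy=4,interpolation=cv2.INTER_CUBIC)<th).astype('uint8')
    n,l,s,c=cv2.connectedComponentsWithStats(d);return [((c[i]+.5)/4-.5+[x0,y0],s[i,4]/16) for i in range(1,n) if s[i,4]/16>a]
for th in(60,90,120):print(th,[(c.round(1).tolist(),a) for c,a in comps(T,396,492,192,286,th,150)])
for th in(40,60,80):print(th,[(c.round(1).tolist(),a) for c,a in comps(S,250,347,118,167,th,80)])
t=comps(T,396,492,192,286,90,150);s=comps(S,250,347,118,167,60,80)
for c,a in t:
    print(c.round(1),onplane("top",c,.016).round(4),onplane("top",c,.007).round(4))
    for e,b in s:
        X=tri(c,e)
        if X[1]<4:print("   ",X[0].round(4),np.round(X[1:],2))
```

```text
60 []
90 [([420.3, 215.4], np.float64(767.8125)), ([465.9, 214.9], np.float64(499.0)), ([421.9, 261.3], np.float64(1660.6875)), ([467.9, 260.9], np.float64(1181.375))]
120 [([420.3, 215.4], np.float64(815.6875)), ([465.9, 215.0], np.float64(536.0625)), ([421.9, 261.4], np.float64(1729.0)), ([467.9, 260.9], np.float64(1239.4375))]
40 [([315.8, 139.3], np.float64(1191.75)), ([273.3, 136.9], np.float64(227.625)), ([287.9, 154.9], np.float64(405.8125))]
60 [([315.8, 139.3], np.float64(1236.875)), ([273.3, 136.9], np.float64(243.8125)), ([287.9, 154.9], np.float64(427.1875))]
80 [([315.7, 139.2], np.float64(1281.125)), ([273.2, 136.9], np.float64(259.1875)), ([287.9, 154.9], np.float64(447.375))]
[420.3 215.4] [ 0.5426 -0.1643] [ 0.5433 -0.1663]
    [ 0.5439 -0.166   0.0104] [0.47 0.48]
[465.9 214.9] [ 0.5412 -0.2596] [ 0.5419 -0.2625]
    [ 0.5424 -0.2617  0.011 ] [0.45 0.43]
[421.9 261.3] [ 0.4474 -0.1627] [ 0.4472 -0.1647]
[467.9 260.9] [ 0.4457 -0.2579] [ 0.4454 -0.2607]
```

>>> arm_command(deltas=[[[2,-4,-0.5,0,0,-6.83],[2,-4,-0.5,0,0,-6.83],[2,-4,-0.5,0,0,-6.83],[2,-4,-0.5,0,0,-6.83],[2,-4,-0.5,0,0,-6.83],[2,-4,-0.5,0,0,-6.83],[2,-4,-0.5,0,0,-6.83],[2,-4,-0.5,0,0,-6.83],[2,-4,-0.5,0,0,-6.83],[2,-4,-0.5,0,0,-6.83],[2,-4,-0.5,0,0,0],[2,-3,-0.5,0,0,0]]], gripper=1, squeeze=40)

```text
t: 1.1
tool_pos: [0.4457, 0.1175, 0.1624]
orientation: [2.223, 2.22, -0.0]
force: [1.1, -0.5, -0.3]
opening: 0.093
gripper_force: 0.0
```

>>> arm_command(deltas=[[[0,0,0,0,0,0],[0,0,0,0,0,0]]])

```text
t: 1.27
tool_pos: [0.4457, 0.1183, 0.1619]
orientation: [-2.225, -2.216, 0.002]
force: [0.7, 0.3, 0.1]
opening: 0.0932
gripper_force: 0.0
```

>>> arm_command(deltas=[[[0.63,-1.76,-2,0,0,0],[0.63,-1.76,-2,0,0,0],[0.62,-1.76,-2,0,0,0],[0,0,-2,0,0,0],[0,0,0,0,0,0]]])

```text
t: 1.68
tool_pos: [0.461, 0.0676, 0.0786]
orientation: [-2.218, -2.218, 0.008]
force: [-0.7, 0.7, -0.6]
opening: 0.0932
gripper_force: 0.0
```

>>> arm_command(deltas=[[[0.35,-0.2,-1,0,0,0],[0,0,-1.5,0,0,0],[0,0,-1.5,0,0,0],[0,0,-1.5,0,0,0],[0,0,-1,0,0,0],[0,0,0,0,0,0]]])

```text
t: 2.18
tool_pos: [0.4667, 0.0661, 0.0163]
orientation: [-2.219, -2.222, 0.003]
force: [-0.7, 0.5, 0.4]
opening: 0.0931
gripper_force: 0.0
```

>>> arm_command(deltas=[[[0,0,0,0,0,0],[0,0,0,0,0,0],[0,0,0,0,0,0],[0,0,0,0,0,0],[0,0,0,0,0,0],[0,0,0,0,0,0]]], gripper=-1)

```text
t: 2.68
tool_pos: [0.4678, 0.0653, 0.0184]
orientation: [-2.221, -2.221, 0.0]
force: [-4.2, 0.6, 7.4]
opening: 0.0657
gripper_force: 40.0
```

>>> arm_command(deltas=[[[0,0,1,0,0,0],[0,0,2,0,0,0],[0,0,2,0,0,0],[0,0,2,0,0,0],[0,0,2,0,0,0],[0,0,0,0,0,0]]])

```text
t: 3.18
tool_pos: [0.4708, 0.0653, 0.1125]
orientation: [2.218, 2.218, 0.008]
force: [1.4, -0.6, -1.8]
opening: 0.0655
gripper_force: 40.0
```

>>> arm_command(deltas=[[[-0.2,-1.5,0,0,0,0],[-0.2,-2.5,0,0,0,0],[-0.2,-2.5,0,0,0,0],[-0.2,-2.5,0,0,0,0],[-0.2,-2.5,0,0,0,0],[-0.2,-2.5,0,0,0,0],[-0.2,-2.5,0,0,0,0],[-0.2,-2.5,0,0,0,0],[-0.2,-2.5,0,0,0,0],[-0.1,-1.4,0,0,0,0],[0,0,0,0,0,0],[0,0,0,0,0,0]]])

```text
t: 4.18
tool_pos: [0.4482, -0.164, 0.1067]
orientation: [-2.223, -2.218, 0.0]
force: [-0.1, -0.2, -3.3]
opening: 0.0652
gripper_force: 40.0
```

```bash
cat > pocket.py <<'E'
# yaw-free look at a held reel: print state
from h import *
s=monitor.read_state();print(s["t"],s["tool_pos"].round(4),s["opening"],s["gripper_force"],s["force"].round(1))
E
python3 - <<'E'
from h import *
T=eyes.read_camera("top");S=eyes.read_camera("scene")
cv2.imwrite("pics/p1.png",np.hstack([cv2.resize(T[130:330,300:520],(400,364)),cv2.resize(S[40:240,200:420],(400,364))]))
E
python3 pocket.py
```

```text
4.2833 [ 0.4485 -0.1629  0.1069] 0.06530569466763674 39.99885678291321 [-0.7  0.1 -4.6]
```

View pics/p1.png

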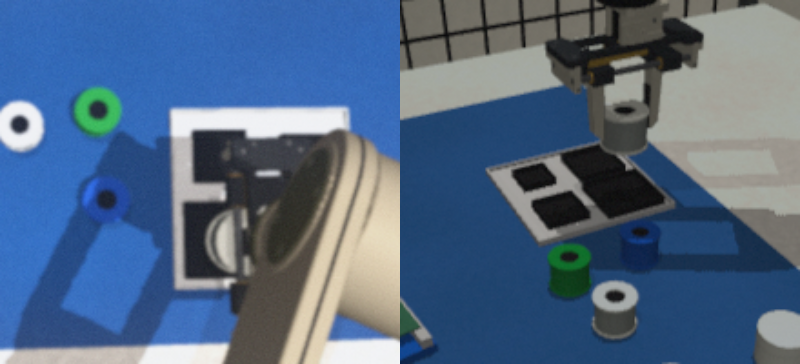

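The left half (top view) shows the reel over the xl pocket. The right half shows it held upright between the fingers. Next is the descent.

>>> arm_command(deltas=[[[0,-0.1,-2,0,0,0],[0,0,-2,0,0,0],[0,0,-1.8,0,0,0],[0,0,-1,0,0,0],[0,0,-0.5,0,0,0],[0,0,-0.3,0,0,0],[0,0,0,0,0,0],[0,0,0,0,0,0]]])

```text
t: 4.95
tool_pos: [0.4496, -0.1649, 0.0326]
orientation: [2.22, 2.221, 0.001]
force: [1.2, -0.2, -4.7]
opening: 0.0655
gripper_force: 40.0
```

>>> arm_command(deltas=[[[0,0,-0.3,0,0,0],[0,0,-0.3,0,0,0],[0,0,-0.1,0,0,0],[0,0,0,0,0,0],[0,0,0,0,0,0],[0,0,0,0,0,0]]])

```text
t: 5.45
tool_pos: [0.4494, -0.165, 0.0254]
orientation: [2.221, 2.221, 0.0]
force: [-1.1, 0.8, 4.0]
opening: 0.0654
gripper_force: 40.0
```

>>> arm_command(deltas=[[[0,0,-0.1,0,0,0],[0,0,0,0,0,0],[0,0,0,0,0,0]]])

```text
t: 5.7
tool_pos: [0.4494, -0.165, 0.0253]
orientation: [2.221, 2.221, 0.0]
force: [-6.5, 3.1, 16.2]
opening: 0.0656
gripper_force: 40.0
```

>>> arm_command(deltas=[[[0,0,0.1,0,0,0],[0,0,0,0,0,0],[0,0,0,0,0,0],[0,0,0,0,0,0],[0,0,0,0,0,0]]], gripper=0.63)

```text
t: 6.12
tool_pos: [0.4487, -0.1647, 0.0245]
orientation: [-2.221, -2.221, 0.0]
force: [0.2, 0.4, -0.2]
opening: 0.0758
gripper_force: 0.0
```

>>> arm_command(deltas=[[[0,0,0.5,0,0,0],[0,0,1.5,0,0,0],[0,0,2.5,0,0,0],[0,0,3,0,0,0],[0,0,0,0,0,0]]])

```text
t: 6.53
tool_pos: [0.4523, -0.1664, 0.106]
orientation: [2.216, 2.216, 0.004]
force: [0.8, -1.5, 0.3]
opening: 0.0763
gripper_force: 0.0
```

>>> arm_command(deltas=[[[1.3,2.28,0,0,0,0],[1.3,2.28,0,0,0,0],[1.3,2.28,0,0,0,0],[1.3,2.28,0,0,0,0],[1.3,2.28,0,0,0,0],[1.3,2.28,0,0,0,0],[1.3,2.28,0,0,0,0],[1.3,2.28,0,0,0,0],[1.3,2.28,0,0,0,0],[1.3,2.28,0,0,0,0],[0,0,0,0,0,0],[0,0,0,0,0,0]]])

```text
t: 7.53
tool_pos: [0.579, 0.0643, 0.0995]
orientation: [-2.219, -2.224, 0.001]
force: [0.1, -0.3, 0.6]
opening: 0.0756
gripper_force: 0.0
```

```bash
python3 - <<'E'
from h import *
T=eyes.read_camera("top");S=eyes.read_camera("scene")
cv2.imwrite("pics/p2.png",np.hstack([cv2.resize(T[130:330,300:520],(400,364)),cv2.resize(S[40:240,200:420],(400,364))]))
g=T[:,:,2]
pa,n=hole(g,(422,258),9);print(pa,n,onplane("top",pa,.057))
E
python3 pocket.py
```

```text
[426.22886235 260.92992782] 128 [ 0.44900153 -0.16254515]
7.6333 [0.5784 0.0628 0.0994] 0.07611814135212672 0.0 [-0.3  0.2  0.3]
```

View pics/p2.png

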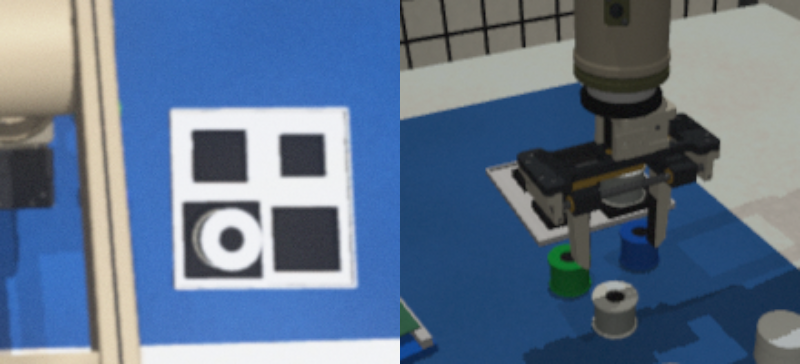

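The xl reel sits centred in its pocket, with its hub at about (426,261) in the full image, which is (0.449,-0.163). Next is reel l.

>>> arm_command(deltas=[[[0.45,0.05,-1.5,0,0,0],[0,0,-1.5,0,0,0],[0,0,-1.5,0,0,0],[0,0,-1.5,0,0,0],[0,0,-1.5,0,0,0],[0,0,-1,0,0,0],[0,0,0,0,0,0],[0,0,0,0,0,0]]])

```text
t: 8.3
tool_pos: [0.5827, 0.063, 0.0144]
orientation: [-2.222, -2.22, 0.002]
force: [-0.1, -0.8, 0.0]
opening: 0.0756
gripper_force: 0.0
```

>>> arm_command(deltas=[[[0,0,0,0,0,0],[0,0,0,0,0,0],[0,0,0,0,0,0],[0,0,0,0,0,0],[0,0,0,0,0,0],[0,0,0,0,0,0]]], gripper=-1)

```text
t: 8.8
tool_pos: [0.5838, 0.0638, 0.0155]
orientation: [2.221, 2.221, 0.001]
force: [-1.5, -0.7, 6.1]
opening: 0.0514
gripper_force: 40.0
```

>>> arm_command(deltas=[[[0,0,1,0,0,0],[0,0,2,0,0,0],[0,0,2,0,0,0],[0,0,2,0,0,0],[0,0,2,0,0,0],[0,0,0,0,0,0]]])

```text
t: 9.3
tool_pos: [0.5861, 0.0639, 0.1098]
orientation: [2.218, 2.218, 0.008]
force: [1.1, -0.5, -1.7]
opening: 0.0515
gripper_force: 40.0
```

>>> arm_command(deltas=[[[-1.15,-2.7,0,0,0,0],[-1.15,-2.7,0,0,0,0],[-1.15,-2.7,0,0,0,0],[-1.15,-2.7,0,0,0,0],[-1.15,-2.7,0,0,0,0],[-1.15,-2.7,0,0,0,0],[-1.15,-2.7,0,0,0,0],[-1.15,-2.7,0,0,0,0],[-1.15,-2.7,0,0,0,0],[-1.15,-2.7,0,0,0,0],[-1.15,-2.7,0,0,0,0],[-1.15,-2.7,0,0,0,0]]])

```text
t: 10.3
tool_pos: [0.444, -0.261, 0.1035]
orientation: [-2.22, -2.22, 0.0]
force: [0.1, -0.1, -2.4]
opening: 0.0514
gripper_force: 40.0
```

>>> arm_command(deltas=[[[0,0,0,0,0,0],[0,0,0,0,0,0],[0,0,0,0,0,0]]])

```text
t: 10.55
tool_pos: [0.4449, -0.2596, 0.1037]
orientation: [-2.221, -2.219, -0.0]
force: [-0.5, -0.2, -3.6]
opening: 0.0517
gripper_force: 40.0
```

Contact is expected at TCP z ≈ 0.022.

>>> arm_command(deltas=[[[0.1,0,-2,0,0,0],[0,0,-2,0,0,0],[0,0,-1.8,0,0,0],[0,0,-1,0,0,0],[0,0,-0.6,0,0,0],[0,0,-0.3,0,0,0],[0,0,-0.2,0,0,0],[0,0,0,0,0,0],[0,0,0,0,0,0]]])

```text
t: 11.3
tool_pos: [0.447, -0.2606, 0.0266]
orientation: [2.22, 2.221, 0.0]
force: [0.2, 0.1, -2.3]
opening: 0.0516
gripper_force: 40.0
```

>>> arm_command(deltas=[[[0,0,-0.1,0,0,0],[0,0,0,0,0,0],[0,0,0,0,0,0]]])

```text
t: 11.55
tool_pos: [0.4466, -0.2605, 0.0251]
orientation: [2.221, 2.221, 0.0]
force: [0.8, -0.6, -3.0]
opening: 0.0514
gripper_force: 40.0
```

>>> arm_command(deltas=[[[0,0,-0.1,0,0,0],[0,0,-0.1,0,0,0],[0,0,0,0,0,0],[0,0,0,0,0,0]]])

```text
t: 11.88
tool_pos: [0.4463, -0.2602, 0.0226]
orientation: [-2.221, -2.221, 0.0]
force: [0.1, 0.2, -2.8]
opening: 0.0514
gripper_force: 40.0
```

>>> arm_command(deltas=[[[0,0,-0.05,0,0,0],[0,0,0,0,0,0],[0,0,0,0,0,0]]])

```text
t: 12.13
tool_pos: [0.4463, -0.2602, 0.0225]
orientation: [-2.221, -2.221, 0.0]
force: [-3.2, 2.0, 3.4]
opening: 0.0517
gripper_force: 40.0
```

>>> arm_command(deltas=[[[0,0,0,0,0,0],[0,0,0,0,0,0],[0,0,0,0,0,0],[0,0,0,0,0,0],[0,0,0,0,0,0]]], gripper=0.38)

```text
t: 12.55
tool_pos: [0.4465, -0.2603, 0.0222]
orientation: [2.221, 2.221, 0.0]
force: [-0.1, -0.0, -0.4]
opening: 0.0642
gripper_force: 0.0
```

>>> arm_command(deltas=[[[0,0,0.5,0,0,0],[0,0,1.5,0,0,0],[0,0,2.5,0,0,0],[0,0,3,0,0,0],[0,0,0,0,0,0]]])

```text
t: 12.97
tool_pos: [0.4496, -0.2625, 0.1038]
orientation: [2.215, 2.215, 0.002]
force: [0.4, -0.5, 0.4]
opening: 0.0643
gripper_force: 0.0
```

>>> arm_command(deltas=[[[0.7,2.2,0,0,0,0],[0.7,2.2,0,0,0,0],[0.7,2.2,0,0,0,0],[0.7,2.2,0,0,0,0],[0.7,2.2,0,0,0,0],[0.7,2.2,0,0,0,0],[0.7,2.2,0,0,0,0],[0.7,2.2,0,0,0,0],[0.7,2.2,0,0,0,0],[0.7,2.2,0,0,0,0]]])

```text
t: 13.8
tool_pos: [0.5167, -0.0391, 0.0975]
orientation: [2.221, 2.221, 0.0]
force: [1.5, 0.6, -0.6]
opening: 0.0641
gripper_force: 0.0
```

>>> arm_command(deltas=[[[0.7,2.2,0,0,0,0],[0.7,2.2,0,0,0,0],[0.7,2.2,0,0,0,0],[0.7,2.2,0,0,0,0],[0.7,2.2,0,0,0,0],[0.7,2.2,0,0,0,0],[0.7,2.2,0,0,0,0],[0.7,2.2,0,0,0,0],[0.7,2.2,0,0,0,0],[0.7,2.2,0,0,0,0],[0,0,0,0,0,0],[0,0,0,0,0,0]]])

```text
t: 14.8
tool_pos: [0.5864, 0.1806, 0.0971]
orientation: [2.219, 2.224, -0.0]
force: [0.2, -0.3, 0.0]
opening: 0.0644
gripper_force: 0.0
```

```bash
python3 - <<'E'
from h import *
T=eyes.read_camera("top");S=eyes.read_camera("scene")
cv2.imwrite("pics/p3.png",np.hstack([cv2.resize(T[130:330,300:520],(400,364)),cv2.resize(S[40:330,180:480],(400,387))[:364]]))
g=T[:,:,2]
for c,z in(((426,261),.057),((471,261),.049)):
    pa,n=hole(g,c,7);print(pa,n,onplane("top",pa,z))
E
python3 pocket.py
```

```text
[426.82524088 261.07995466] 143 [ 0.44867595 -0.16370846]
[473.97191622 261.27131783] 75 [ 0.44557542 -0.25948768]
14.9 [0.5861 0.1791 0.097 ] 0.06453502913169103 0.0 [-0.4 -0.5 -0. ]
```

View pics/p3.png

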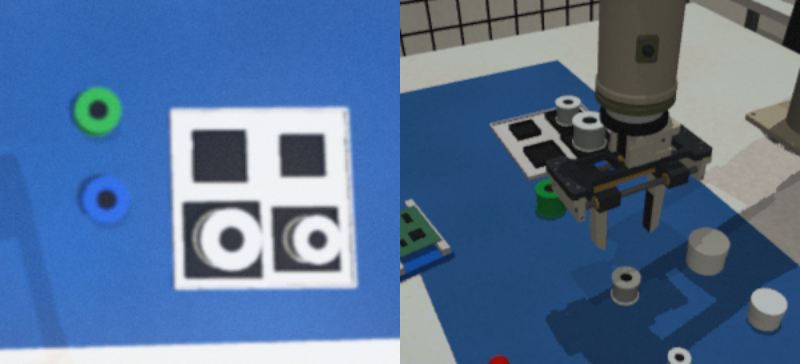

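Both reels are seated, with hubs at about (427,261) and (474,261), on their pocket centres. Next is reel m.

>>> arm_command(deltas=[[[0.25,1.45,0,0,0,0],[0,0,-1.5,0,0,0],[0,0,-1.5,0,0,0],[0,0,-1.5,0,0,0],[0,0,-1.5,0,0,0],[0,0,-1.4,0,0,0],[0,0,-0.9,0,0,0],[0,0,0,0,0,0],[0,0,0,0,0,0]]])

```text
t: 15.65
tool_pos: [0.5885, 0.194, 0.0138]
orientation: [-2.221, -2.221, 0.001]
force: [0.4, 0.2, -0.2]
opening: 0.0642
gripper_force: 0.0
```

>>> arm_command(deltas=[[[0,0,0,0,0,0],[0,0,0,0,0,0],[0,0,0,0,0,0],[0,0,0,0,0,0],[0,0,0,0,0,0],[0,0,0,0,0,0]]], gripper=-1)

```text
t: 16.15
tool_pos: [0.5894, 0.1944, 0.015]
orientation: [2.221, 2.221, 0.002]
force: [-1.1, 0.0, 3.7]
opening: 0.0391
gripper_force: 40.0
```

>>> arm_command(deltas=[[[0,0,1,0,0,0],[0,0,2,0,0,0],[0,0,2,0,0,0],[0,0,2,0,0,0],[0,0,2,0,0,0],[0,0,0,0,0,0]]])

```text
t: 16.65
tool_pos: [0.5917, 0.195, 0.1099]
orientation: [2.219, 2.219, 0.01]
force: [0.5, -0.3, -0.5]
opening: 0.0393
gripper_force: 40.0
```

>>> arm_command(deltas=[[[-0.3,-2.4,0,0,0,0],[-0.3,-2.4,0,0,0,0],[-0.3,-2.4,0,0,0,0],[-0.3,-2.4,0,0,0,0],[-0.3,-2.4,0,0,0,0],[-0.3,-2.4,0,0,0,0],[-0.3,-2.4,0,0,0,0],[-0.3,-2.4,0,0,0,0]]])

```text
t: 17.32
tool_pos: [0.564, 0.0012, 0.1034]
orientation: [-2.221, -2.221, 0.001]
force: [0.7, -0.9, 0.0]
opening: 0.0394
gripper_force: 40.0
```

>>> arm_command(deltas=[[[-0.3,-2.4,0,0,0,0],[-0.3,-2.4,0,0,0,0],[-0.3,-2.4,0,0,0,0],[-0.3,-2.4,0,0,0,0],[-0.3,-2.4,0,0,0,0],[-0.3,-2.4,0,0,0,0],[-0.3,-2.4,0,0,0,0],[0,0,0,0,0,0],[0,0,0,0,0,0],[0,0,0,0,0,0]]])

```text
t: 18.15
tool_pos: [0.5434, -0.1653, 0.1036]
orientation: [-2.221, -2.22, 0.0]
force: [0.4, 0.5, -1.4]
opening: 0.0394
gripper_force: 40.0
```

Contact is expected near 0.0215.

>>> arm_command(deltas=[[[0,0,-2,0,0,0],[0,0,-2,0,0,0],[0,0,-1.8,0,0,0],[0,0,-1,0,0,0],[0,0,-0.6,0,0,0],[0,0,-0.4,0,0,0],[0,0,-0.2,0,0,0],[0,0,0,0,0,0],[0,0,0,0,0,0],[0,0,0,0,0,0]]])

```text
t: 18.98
tool_pos: [0.5446, -0.166, 0.0252]
orientation: [2.22, 2.22, 0.001]
force: [-0.3, -0.5, -0.9]
opening: 0.0391
gripper_force: 40.0
```

>>> arm_command(deltas=[[[0,0,-0.1,0,0,0],[0,0,0,0,0,0],[0,0,0,0,0,0]]])

```text
t: 19.23
tool_pos: [0.544, -0.1658, 0.0234]
orientation: [2.221, 2.221, 0.0]
force: [-0.1, 0.3, -2.0]
opening: 0.0392
gripper_force: 40.0
```

>>> arm_command(deltas=[[[0,0,-0.1,0,0,0],[0,0,0,0,0,0],[0,0,0,0,0,0]]])

```text
t: 19.48
tool_pos: [0.5438, -0.1657, 0.0221]
orientation: [-2.221, -2.221, 0.0]
force: [-0.2, -0.2, -0.3]
opening: 0.0396
gripper_force: 40.0
```

>>> arm_command(deltas=[[[0,0,-0.05,0,0,0],[0,0,0,0,0,0],[0,0,0,0,0,0]]])

```text
t: 19.73
tool_pos: [0.5439, -0.1658, 0.022]
orientation: [-2.221, -2.221, 0.0]
force: [-2.3, 1.6, 4.1]
opening: 0.0392
gripper_force: 40.0
```

>>> arm_command(deltas=[[[0,0,0,0,0,0],[0,0,0,0,0,0],[0,0,0,0,0,0],[0,0,0,0,0,0],[0,0,0,0,0,0]]], gripper=0.16)

```text
t: 20.15
tool_pos: [0.5439, -0.1657, 0.0217]
orientation: [2.221, 2.221, 0.0]
force: [0.4, -1.0, -0.7]
opening: 0.054
gripper_force: 0.0
```

>>> arm_command(deltas=[[[0,0,0.5,0,0,0],[0,0,1.5,0,0,0],[0,0,2.5,0,0,0],[0,0,3,0,0,0],[0,0,0,0,0,0]]])

```text
t: 20.57
tool_pos: [0.5476, -0.1672, 0.1037]
orientation: [2.215, 2.215, 0.006]
force: [1.2, -0.5, 1.7]
opening: 0.054
gripper_force: 0.0
```

>>> arm_command(deltas=[[[0.25,2.3,0,0,0,0],[0.25,2.3,0,0,0,0],[0.25,2.3,0,0,0,0],[0.25,2.3,0,0,0,0],[0.25,2.3,0,0,0,0],[0.25,2.3,0,0,0,0],[0.25,2.3,0,0,0,0],[0.25,2.3,0,0,0,0],[0.25,2.3,0,0,0,0],[0.25,2.3,0,0,0,0],[0.25,2.3,0,0,0,0]]])

```text
t: 21.48
tool_pos: [0.5715, 0.0885, 0.0969]
orientation: [2.221, 2.221, 0.0]
force: [-1.1, 0.3, -0.2]
opening: 0.0537
gripper_force: 0.0
```

>>> arm_command(deltas=[[[0.25,2.3,0,0,0,0],[0.25,2.3,0,0,0,0],[0.25,2.3,0,0,0,0],[0.25,2.3,0,0,0,0],[0.25,2.3,0,0,0,0],[0.25,2.3,0,0,0,0],[0.25,2.3,0,0,0,0],[0.25,2.3,0,0,0,0],[0.25,2.3,0,0,0,0],[0.25,2.3,0,0,0,0],[0,0,0,0,0,0],[0,0,0,0,0,0]]])

```text
t: 22.48
tool_pos: [0.5961, 0.3183, 0.0965]
orientation: [2.219, 2.224, -0.0]
force: [-0.3, -1.4, -0.6]
opening: 0.0542
gripper_force: 0.0
```

>>> arm_command(deltas=[[[0.2,1.15,0,0,0,0],[0,0,-1.5,0,0,0],[0,0,-1.5,0,0,0],[0,0,-1.5,0,0,0],[0,0,-1.5,0,0,0],[0,0,-1.4,0,0,0],[0,0,-0.9,0,0,0],[0,0,0,0,0,0],[0,0,0,0,0,0]]])

```text
t: 23.23
tool_pos: [0.5978, 0.3284, 0.0126]
orientation: [-2.221, -2.221, 0.003]
force: [0.1, 0.3, 0.4]
opening: 0.0538
gripper_force: 0.0
```

>>> arm_command(deltas=[[[0,0,0,0,0,0],[0,0,0,0,0,0],[0,0,0,0,0,0],[0,0,0,0,0,0],[0,0,0,0,0,0],[0,0,0,0,0,0]]], gripper=-1, squeeze=25)

```text
t: 23.73
tool_pos: [0.5988, 0.329, 0.0145]
orientation: [2.221, 2.221, 0.002]
force: [-0.6, -0.3, 2.9]
opening: 0.0271
gripper_force: 25.0
```

>>> arm_command(deltas=[[[0,0,1,0,0,0],[0,0,2,0,0,0],[0,0,2,0,0,0],[0,0,2,0,0,0],[0,0,2,0,0,0],[0,0,0,0,0,0]]])

```text
t: 24.23
tool_pos: [0.6011, 0.3301, 0.1099]
orientation: [2.219, 2.22, 0.012]
force: [1.7, 0.4, 1.7]
opening: 0.0276
gripper_force: 25.0
```

```bash
python3 - <<'E'
from h import *
T=eyes.read_camera("top");S=eyes.read_camera("scene")
cv2.imwrite("pics/p4.png",np.hstack([cv2.resize(T[130:330,300:520],(400,364)),cv2.resize(S[90:390,220:540],(400,375))[:364]]))
g=T[:,:,2]
for c,z in(((426,261),.057),((474,261),.049),((423,213),.043)):
    pa,n=hole(g,c,5);print(pa,n,onplane("top",pa,z))
E
python3 pocket.py
```

```text
[426.32733159 261.00653186] 112 [ 0.44884619 -0.16273201]
[474.19123153 261.19375043] 78 [ 0.44571701 -0.25993446]
[423.61014224 214.0445269 ] 42 [ 0.54317786 -0.1652356 ]
24.3333 [0.5991 0.3291 0.1049] 0.027212891249888137 24.99987781047821 [ 0.  -0.2 -1.6]
```

View pics/p4.png

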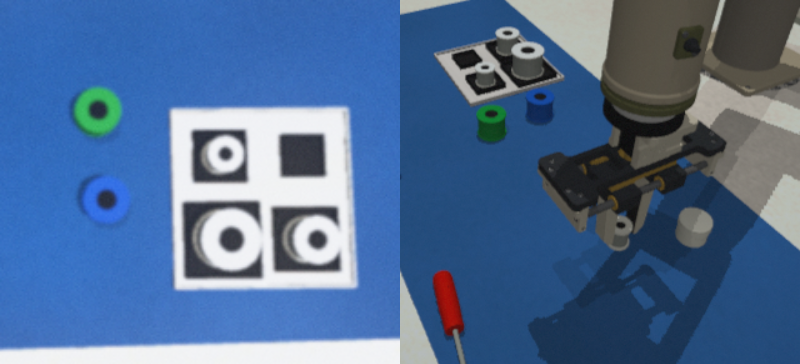

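Three reels are seated, with hubs at (426,261), (474,261) and (424,214), and reel s is held upright. I'll carry it over.

>>> arm_command(deltas=[[[-0.24,-2.46,0,0,0,0],[-0.24,-2.46,0,0,0,0],[-0.24,-2.46,0,0,0,0],[-0.24,-2.46,0,0,0,0],[-0.24,-2.46,0,0,0,0],[-0.24,-2.46,0,0,0,0],[-0.24,-2.46,0,0,0,0],[-0.24,-2.46,0,0,0,0],[-0.24,-2.46,0,0,0,0],[-0.24,-2.46,0,0,0,0],[-0.24,-2.46,0,0,0,0],[-0.24,-2.46,0,0,0,0]]])

```text
t: 25.33
tool_pos: [0.5678, 0.0325, 0.1015]
orientation: [-2.22, -2.22, 0.004]
force: [1.2, -0.4, 0.2]
opening: 0.0272
gripper_force: 25.0
```

>>> arm_command(deltas=[[[-0.24,-2.46,0,0,0,0],[-0.24,-2.46,0,0,0,0],[-0.24,-2.46,0,0,0,0],[-0.24,-2.46,0,0,0,0],[-0.24,-2.46,0,0,0,0],[-0.24,-2.46,0,0,0,0],[-0.24,-2.46,0,0,0,0],[-0.24,-2.46,0,0,0,0],[-0.24,-2.46,0,0,0,0],[-0.24,-2.46,0,0,0,0],[-0.24,-2.46,0,0,0,0],[0,0,0,0,0,0]]])

```text
t: 26.33
tool_pos: [0.5413, -0.2406, 0.1017]
orientation: [-2.224, -2.217, 0.003]
force: [0.7, -0.6, -0.6]
opening: 0.0273
gripper_force: 25.0
```

>>> arm_command(deltas=[[[0,0,0,0,0,0],[0,0,0,0,0,0]]])

```text
t: 26.5
tool_pos: [0.5422, -0.2362, 0.1021]
orientation: [-2.22, -2.219, 0.001]
force: [-0.3, 0.2, -0.9]
opening: 0.0274
gripper_force: 25.0
```

>>> arm_command(deltas=[[[0,-1.25,0,0,0,0],[0,-1.25,0,0,0,0],[0,0,-2,0,0,0],[0,0,-2,0,0,0],[0,0,-1.6,0,0,0],[0,0,-1,0,0,0],[0,0,-0.6,0,0,0],[0,0,-0.4,0,0,0],[0,0,0,0,0,0],[0,0,0,0,0,0],[0,0,0,0,0,0]]])

```text
t: 27.42
tool_pos: [0.544, -0.2625, 0.0289]
orientation: [2.22, 2.22, 0.001]
force: [0.5, -0.2, -0.6]
opening: 0.0271
gripper_force: 25.0
```

>>> arm_command(deltas=[[[0,0,-0.1,0,0,0],[0,0,0,0,0,0],[0,0,0,0,0,0]]])

```text
t: 27.67
tool_pos: [0.5434, -0.2621, 0.0272]
orientation: [2.221, 2.221, 0.0]
force: [-0.7, -0.4, -0.1]
opening: 0.027
gripper_force: 25.0
```

>>> arm_command(deltas=[[[0,0,-0.2,0,0,0],[0,0,-0.2,0,0,0],[0,0,0,0,0,0],[0,0,0,0,0,0],[0,0,0,0,0,0]]])

```text
t: 28.08
tool_pos: [0.5431, -0.262, 0.0226]
orientation: [-2.221, -2.221, 0.0]
force: [-0.1, 0.5, -0.6]
opening: 0.0278
gripper_force: 25.0
```

>>> arm_command(deltas=[[[0,0,-0.1,0,0,0],[0,0,0,0,0,0],[0,0,0,0,0,0]]])

```text
t: 28.33
tool_pos: [0.5431, -0.262, 0.0216]
orientation: [-2.221, -2.221, 0.0]
force: [0.4, 0.1, -0.6]
opening: 0.0276
gripper_force: 25.0
```

>>> arm_command(deltas=[[[0,0,-0.05,0,0,0],[0,0,0,0,0,0],[0,0,0,0,0,0]]])

```text
t: 28.58
tool_pos: [0.5432, -0.2621, 0.0215]
orientation: [2.221, 2.221, -0.0]
force: [-2.8, 0.5, 2.6]
opening: 0.0273
gripper_force: 25.0
```

Contact. I'll release to a 42 mm opening, lift and retreat.

>>> arm_command(deltas=[[[0,0,0,0,0,0],[0,0,0,0,0,0],[0,0,0,0,0,0],[0,0,0,0,0,0],[0,0,0,0,0,0]]], gripper=-0.1)

```text
t: 29.0
tool_pos: [0.5431, -0.262, 0.0211]
orientation: [-2.221, -2.221, 0.0]
force: [-0.4, -0.3, -1.0]
opening: 0.0417
gripper_force: 0.0
```

>>> arm_command(deltas=[[[0,0,0.5,0,0,0],[0,0,1.5,0,0,0],[0,0,2.5,0,0,0],[0,0,3,0,0,0],[0,0,2,0,0,0],[0,0,0,0,0,0]]])

```text
t: 29.5
tool_pos: [0.5463, -0.2638, 0.1227]
orientation: [2.215, 2.215, 0.004]
force: [0.4, -0.2, 0.1]
opening: 0.0417
gripper_force: 0.0
```

>>> arm_command(deltas=[[[0.2,2.5,0,0,0,0],[0.2,2.5,0,0,0,0],[0.2,2.5,0,0,0,0],[0.2,2.5,0,0,0,0],[0.2,2.5,0,0,0,0],[0.2,2.5,0,0,0,0],[0.2,2.5,0,0,0,0],[0.2,2.5,0,0,0,0],[0.2,2.5,0,0,0,0],[0.2,2.5,0,0,0,0],[0.2,2.5,0,0,0,0],[0.2,2.5,0,0,0,0]]])

```text
t: 30.5
tool_pos: [0.5668, 0.0392, 0.1158]
orientation: [-2.221, -2.221, 0.001]
force: [-0.6, 0.1, -0.5]
opening: 0.0419
gripper_force: 0.0
```

>>> arm_command(deltas=[[[0,2.5,0,0,0,0],[0,2.5,0,0,0,0],[0,2.5,0,0,0,0],[0,0,0,0,0,0],[0,0,0,0,0,0],[0,0,0,0,0,0]]])

```text
t: 31.0
tool_pos: [0.5669, 0.1125, 0.1158]
orientation: [-2.221, -2.222, 0.001]
force: [0.5, -0.4, -0.4]
opening: 0.0417
gripper_force: 0.0
```

```bash
python3 - <<'E'
from h import *
T=eyes.read_camera("top");S=eyes.read_camera("scene")
cv2.imwrite("pics/p5.png",np.hstack([cv2.resize(T[130:330,300:520],(400,364)),cv2.resize(S[90:300,220:480],(400,364))]))
g=T[:,:,2]
for c,z in(((426,261),.057),((474,261),.049),((423,214),.043),((470,214),.037)):
    pa,n=hole(g,c,4);print(pa,n,onplane("top",pa,z))
E
python3 pocket.py
```

```text
[426.15262261 260.98636622] 79 [ 0.44889496 -0.16238882]
[474.12339486 261.12810995] 71 [ 0.44585036 -0.2598074 ]
[423.52837104 214.03348919] 42 [ 0.5432048  -0.16507076]
[469.78347666 213.39004914] 16 [ 0.54245861 -0.26100538]
31.1 [0.5671 0.1119 0.116 ] 0.04167107054130219 0.0 [-0.4 -0.3  0.3]
```

View pics/p5.png

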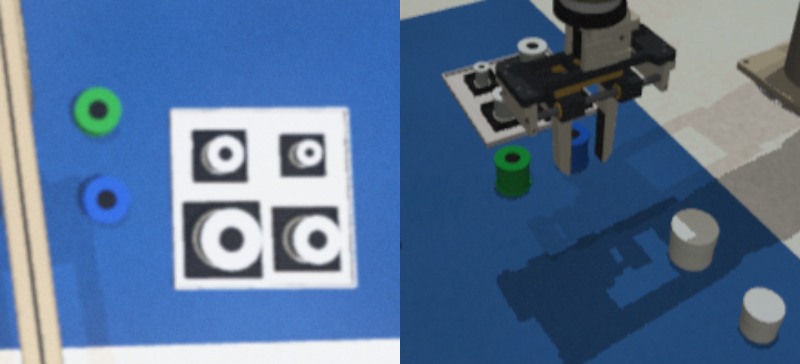

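All four reels stand upright and centred in their pockets; the last hub is at (470,213). The jars are untouched and the gripper is clear, so I'm handing in.

```bash
python3 -c "
from plant import ticket
print(ticket.close_job())"
```

```text
the job is handed in; nothing more can be done
None
```

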